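Load two force sensors with check weights

TASK

Load the two force sensors for their comparison check by threading the ring weights over their pins: on the yellow sensor the wide steel weight with the narrow brass weight on top of it, on the black sensor the wide brass weight with the narrow steel weight on top of it. Lower every weight gently until it lies flat - never drop one onto a sensor or press hard on it - and leave all of them at rest, let go. Leave the eraser and the memory stick lying where they are.

Things in the scene. Friction and masses are not known exactly. Their poses are not given: they have to be found in the camera images.
- wide_steel: the wide steel weight: silver-grey steel ring lying flat, outer diameter 58 mm, 22 mm high, with an open 26 mm hole right through its middle; about 0.35 kg (may differ by a fifth). Origin at the centre of its underside, z axis along the hole, upward at the start; alike on both faces.
- narrow_steel: the narrow steel weight: silver-grey steel ring lying flat, outer diameter 42 mm, 22 mm high, with an open 26 mm hole right through its middle; about 0.15 kg (may differ by a fifth). Origin at the centre of its underside, z axis along the hole, upward at the start; alike on both faces.
- wide_brass: the wide brass weight: golden brass ring lying flat, outer diameter 58 mm, 22 mm high, with an open 26 mm hole right through its middle; about 0.38 kg (may differ by a fifth). Origin at the centre of its underside, z axis along the hole, upward at the start; alike on both faces.
- narrow_brass: the narrow brass weight: golden brass ring lying flat, outer diameter 42 mm, 22 mm high, with an open 26 mm hole right through its middle; about 0.16 kg (may differ by a fifth). Origin at the centre of its underside, z axis along the hole, upward at the start; alike on both faces.
- yellow_cell: yellow force sensor, fixed: yellow 74 mm square base, 12 mm thick, small cable socket at one side; yellow round body, 50 mm wide, to 24 mm; silver load table, 40 mm wide, flat top 32 mm above the desk; upright pin in its middle, 12 mm thick, tapered tip at 84 mm. Origin: centre of the underside, on the desk; z up along the pin. A weight on the table has its underside at 32 mm, one on top of that at 54 mm.
- black_cell: black force sensor, fixed: black 74 mm square base, 12 mm thick, small cable socket at one side; black round body, 50 mm wide, to 24 mm; silver load table, 40 mm wide, flat top 32 mm above the desk; upright pin in its middle, 12 mm thick, tapered tip at 84 mm. Origin: centre of the underside, on the desk; z up along the pin. A weight on the table has its underside at 32 mm, one on top of that at 54 mm.
- eraser: bystander: blue and white eraser, 20 x 44 x 12 mm, lying loose among the weights; origin at the centre of its underside, long side along y
- usb_stick: bystander: black memory stick, 18 x 53 x 8 mm, lying loose among the weights; origin at the centre of its underside, long side along y
Not all that is in view belongs to the job. What is shaped like the narrow_brass but green, pink or turquoise is not meant.

How it is judged:
At the end, for the whole second after the job is handed in: Yellow sensor: wide steel weight flat on the table, narrow brass on it; black sensor: wide brass, narrow steel on it. Each over its pin (within 10 mm of the axis), underside within 4 mm of 32 or 54 mm above the sensor's foot, tilted under 0.08 rad, released, at rest (horizontal distance between each of wide_steel, narrow_brass and yellow_cell below 0.01 m and z of wide_steel in the frame of yellow_cell between 0.028 and 0.036 m and angle between each of wide_steel, narrow_brass, wide_brass, narrow_steel's own z axis and vertical below 0.08 rad and linear speed of each of wide_steel, narrow_brass, wide_brass, narrow_steel below 0.02 m/s and z of narrow_brass in the frame of yellow_cell between 0.05 and 0.058 m and horizontal distance between each of wide_brass, narrow_steel and black_cell below 0.01 m and z of wide_brass in the frame of black_cell between 0.028 and 0.036 m and z of narrow_steel in the frame of black_cell between 0.05 and 0.058 m); the robot touches nothing.
It fails at once if a sensor is overloaded: more than 80 N of contact force on it (a dropped weight, a hard push or a collision) (contact force between any of yellow_cell, black_cell and anything else above 80 N).
It fails at once if a weight is dropped onto a sensor: it moves faster than 0.5 m/s while threaded on a pin (a free fall of about 13 mm) ((horizontal distance between wide_steel and yellow_cell below 0.015 m and z of wide_steel in the frame of yellow_cell below 0.084 m and linear speed of wide_steel above 0.5 m/s) or (horizontal distance between wide_steel and black_cell below 0.015 m and z of wide_steel in the frame of black_cell below 0.084 m and linear speed of wide_steel above 0.5 m/s) or (horizontal distance between narrow_steel and yellow_cell below 0.015 m and z of narrow_steel in the frame of yellow_cell below 0.084 m and linear speed of narrow_steel above 0.5 m/s) or (horizontal distance between narrow_steel and black_cell below 0.015 m and z of narrow_steel in the frame of black_cell below 0.084 m and linear speed of narrow_steel above 0.5 m/s) or (horizontal distance between wide_brass and yellow_cell below 0.015 m and z of wide_brass in the frame of yellow_cell below 0.084 m and linear speed of wide_brass above 0.5 m/s) or (horizontal distance between wide_brass and black_cell below 0.015 m and z of wide_brass in the frame of black_cell below 0.084 m and linear speed of wide_brass above 0.5 m/s) or (horizontal distance between narrow_brass and yellow_cell below 0.015 m and z of narrow_brass in the frame of yellow_cell below 0.084 m and linear speed of narrow_brass above 0.5 m/s) or (horizontal distance between narrow_brass and black_cell below 0.015 m and z of narrow_brass in the frame of black_cell below 0.084 m and linear speed of narrow_brass above 0.5 m/s)).
It fails at once if the eraser or the memory stick is moved by more than 25 mm (distance of any of eraser, usb_stick from where it was at the start of the episode above 0.025 m).
It also fails if it takes over 88 s, if anything falls off the work surface, if the arm or the gripper's body presses on something with over 40 N, if the wrist force passes 120 N, or if a joint passes its speed limit or range.

ROBOT

A 6-joint arm with a two-finger parallel gripper is mounted at the origin on a cart in front of the work surface, level with it; the furniture and walls round the work are solid. World frame = base frame: x ahead of the robot, y to its left, z up, the work surface at z = 0. Lengths are in m, angles in rad, forces in N, time in s.
With the tool pointing down it reaches from about 0.25 to 0.725 m from the base axis. Payload 4 kg.
Tool frame: the origin (TCP) lies where the fingers leave the gripper's body, on its centre line; the fingertips stand 73 mm ahead of it and the grasp point (between the pads) lies 54 mm ahead of it (bot.tip_reach is the z of the fingertips in the tool frame, in m); z points along the fingers, x is the direction in which the jaws open and shut, and the axes are right-handed (so a half turn about z gives the same grasp; the last joint's range is limited). The gripper opens to 85 mm and grips with 20 to 120 N. Pads are 22 mm wide; open, the fingers measure 114 mm over their backs; the gripper's body (76 mm by 85 mm) begins 54 mm behind the grasp point. The pads swing forward as they close: fully open they stand 13 mm farther back than shut.
Start: joints at [-1.156, 0.241, 0.005, 1.335, 0, 1.571], TCP at [0.202, -0.458, 0.304] pointing down, gripper open.
Joint ranges: [-2.72, 2.72], [-1.05, 1.87], [-1.09, 1.28], [-1.99, 2.15], [-1.42, 1.44], [-3.14, 3.14]. Speed limits (rad/s): [2.79, 2.79, 3.14, 3.14, 3.14, 3.14].

INTERFACE

Orientations are given as a unit quaternion [x, y, z, w].
In Python, from workcell import bot, vision, job_done gives the robot as it stands.
- The arm moves only by the tool drive_tool, never from a script. Its argument "steps" is one flat list of numbers, 7 for each row, row after row: the shift along the tool's x, y, z in m, then the turn, a rotation vector about the tool's x, y, z in degrees, then the closure, from -1 (fully open) to 1 (shut). A call has 1 to 8 rows; each row shifts and turns the commanded pose from where the row before left it, along the tool's axes as they then stand; what a row does not reach is not made up. A row lasts 1/12 s, in which the tool goes at most 41.7 mm and 7.16 degrees, less where a joint would pass 70% of its speed; a pose out of reach is approached as far as the arm can. A call is refused whole if a number of a shift passes 0.0417 or a number of a turn 7.16, either way. A call with a gripper value outside its range is refused whole. The fingers move at their own pace and stop on an object; the grip force is fixed at half the most. Time passes only in rows, so rows that do not move let the fingers close. It gives the time, the measured TCP pose, the force and the opening at its end, in the units of the state.
- bot.get_obs(): the state, without advancing time (a new reading comes with each control period).
- vision.camera(name): name is "scene" or "top"; returns (picture, depth): 384x512x3 uint8, red, green, blue; 384x512 float32, m along the optical axis (not along the pixel's ray), 0 where there is no reading.
- vision.camera_model(name): a dict with "mtx" (3x3 intrinsics, pixels), "rvec" (rotation vector, rad) and "tvec" (3), from world to camera coordinates, as OpenCV has them. Camera axes: x right, y down, z forward; pixel columns grow to the right and rows downward; lengths in m; the calibration is good to about 2 mm. A picture is of the moment at which its call begins. camera_model takes no time and is no camera call.
- job_done(): hands the job in, once; it reports no verdict.
The state is a dict: "clock": time; "joint_pos": joint angles; "joint_vel": joint speeds; "tau": joint torques, N m; "eef_pos": TCP position; "tool_rot": TCP orientation; "ft_force": force on the tool from outside, world axes, zero at the start; "ft_torque": the same for the moment, N m; "grip_width": finger opening in m.
Only numpy, scipy, OpenCV 4.12 (cv2) and the standard library are available. Lean on these libraries where they do the work, as an engineer would, in place of code of your own. Each camera call takes 0.05 s, during which the arm holds its last target.

## Working session

There is one attempt and no reset: what is moved stays moved. The work goes in short steps, Python scripts to look and compute and a tool call to move; the robot and the scene stay as the last step left them, time stands still between calls to the robot, and variables do not carry over. Pictures are saved under pics/ and viewed, and the job is handed in when it is done.

Besides the shell and the picture viewer there is one more tool, called after "Request:" by a JSON object that holds its "method" and its "body". drive_tool: Moves the arm, as the interface text tells. Its arguments: {"type":"object","properties":{"steps":{"type":"array"}},"required":["steps"]}

```bash
ls; mkdir -p pics
cat > h.py <<'E'
import numpy as np, cv2, json
from workcell import bot, vision, job_done
def pts(name,depth):
    m=vision.camera_model(name);K=np.array(m['mtx']);R=cv2.Rodrigues(np.array(m['rvec'],float))[0];t=np.array(m['tvec'],float).ravel()
    v,u=np.mgrid[:depth.shape[0],:depth.shape[1]]
    c=np.stack([(u-K[0,2])/K[0,0]*depth,(v-K[1,2])/K[1,1]*depth,depth],-1)
    return (c-t)@R
def snap(name,tag):
    p,d=vision.camera(name)
    cv2.imwrite(f'pics/{tag}.png',p[:,:,::-1]); np.savez(f'{tag}.npz',p=p,d=d,w=pts(name,d))
    return p,d,pts(name,d)
E
python3 - <<'E'
from h import *
snap('top','top0');snap('scene','scene0')
o=bot.get_obs();print({k:np.round(v,3) for k,v in o.items()})
for n in('top','scene'):print(vision.camera_model(n))
E
```

```text
pics
{'clock': np.float64(0.1), 'joint_pos': array([-1.156,  0.241,  0.004,  1.335, -0.   ,  1.571]), 'joint_vel': array([-0.001, -0.001,  0.004,  0.001, -0.   ,  0.001]), 'tau': array([ 0.0000e+00, -3.7314e+01,  2.5301e+01,  1.1000e-02,  0.0000e+00,
        0.0000e+00]), 'eef_pos': array([ 0.201, -0.457,  0.303]), 'tool_rot': array([ 0.838, -0.546, -0.001, -0.001]), 'ft_force': array([ 0.689, -0.087, -0.016]), 'ft_torque': array([-0.017,  0.03 , -0.03 ]), 'grip_width': np.float64(0.085)}
{'mtx': array([[448.20556287,   0.        , 253.67842194],
       [  0.        , 448.20556287, 195.22163149],
       [  0.        ,   0.        ,   1.        ]]), 'rvec': array([ 2.01499767, -2.20385348,  0.24636282]), 'tvec': array([-0.10234092,  0.6045334 ,  0.80263439])}
{'mtx': array([[460.28589071,   0.        , 260.77776457],
       [  0.        , 460.28589071, 191.98200181],
       [  0.        ,   0.        ,   1.        ]]), 'rvec': array([ 1.98537134, -0.58599485,  0.35165746]), 'tvec': array([-0.57945137,  0.13595507,  0.9317824 ])}
```

View pics/top0.png

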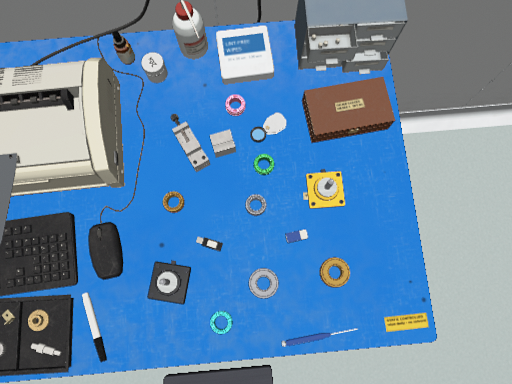

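View pics/scene0.png

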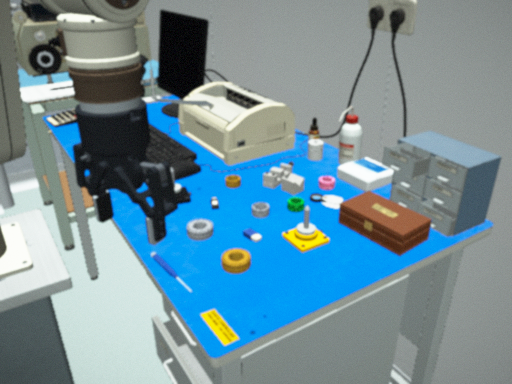

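Top view: wide_steel is at (263,283), wide_brass (335,271), narrow_steel (256,204), narrow_brass (173,202), the yellow cell (325,188), the black cell (169,282), the eraser (297,236) and the USB stick (209,243).

```bash
cat > m.py <<'E'
from h import *
from scipy.optimize import least_squares
def ring(w,uv,r_out,z0,z1,half=24,rin=0.013):
    u,v=uv; P=w[v-half:v+half,u-half:u+half].reshape(-1,3)
    c0=np.median(P[(P[:,2]>z0)&(P[:,2]<z1)],0)
    Q=P[(P[:,2]>z0)&(P[:,2]<z1)]
    Q=Q[np.linalg.norm(Q[:,:2]-c0[:2],axis=1)<r_out+.012]
    # annulus fit: soft penalties outside [rin,rout]
    f=lambda c:(lambda r:np.maximum(r-r_out,0)+np.maximum(rin-r,0))(np.hypot(*(Q[:,:2]-c).T))
    s=least_squares(f,Q[:,:2].mean(0),loss='soft_l1',f_scale=.001)
    return s.x,Q[:,:2].mean(0),np.median(Q[:,2]),len(Q),f(s.x).max()
E
python3 - <<'E'
from m import *
w=np.load('top0.npz')['w']
np.set_printoptions(precision=4,suppress=True)
for n,uv,r,z0,z1,ri in [('wide_steel',(263,283),.029,.016,.03,.013),('wide_brass',(335,271),.029,.016,.03,.013),('narrow_steel',(256,204),.021,.016,.03,.013),('narrow_brass',(173,202),.021,.016,.03,.013),
 ('ytable',(325,188),.02,.028,.037,.006),('btable',(169,282),.02,.028,.037,.006),('ypin',(325,188),.006,.06,.09,0),('bpin',(169,282),.006,.06,.09,0),('ybase',(325,188),.05,.007,.016,0),('bbase',(169,282),.05,.007,.016,0),('eraser',(297,236),.02,.006,.02,0),('usb',(209,243),.02,.004,.02,0)]:
    print(n,*ring(w,uv,r,z0,z1,rin=ri))
print('desk',np.median(w[225:265,230:280].reshape(-1,3),0))
w2=np.load('scene0.npz')['w']
for n,uv,r,z0,z1,ri in [('wide_steel',(200,228),.029,.016,.03,.013),('wide_brass',(236,258),.029,.016,.03,.013),('narrow_steel',(261,209),.021,.016,.03,.013),('narrow_brass',(233,181),.021,.016,.03,.013),
 ('ytable',(306,232),.02,.028,.037,.006),('ypin',(307,215),.006,.06,.09,0)]:
    print(n,*ring(w2,uv,r,z0,z1,rin=ri))
E
```

```text
wide_steel [ 0.4261 -0.1595] [ 0.4258 -0.1592] 0.021932290558444006 561 0.00039071085614918524
wide_brass [ 0.4346 -0.3024] [ 0.4342 -0.3019] 0.021633287450640894 565 0.0005462368253337825
narrow_steel [ 0.5842 -0.1586] [ 0.5833 -0.1586] 0.02195677366004988 215 0.0006428508586806651
narrow_brass [0.6057 0.009 ] [0.6051 0.0084] 0.021692424327320575 218 0.000622272568367074
ytable [ 0.605  -0.3059] [ 0.6026 -0.304 ] 0.03225162722272562 235 0.0008479945101403236
btable [0.4446 0.0265] [0.4439 0.0251] 0.03216329643144067 284 0.0
ypin [ 0.6038 -0.3051] [ 0.6031 -0.3045] 0.08038286551468449 44 2.0415554580210937e-08
bpin [0.4438 0.0261] [0.4438 0.0247] 0.08019199233017664 41 0.0
ybase [ 0.6047 -0.3056] [ 0.6031 -0.3039] 0.011862786741469981 771 0.0006476349209912774
bbase [0.4441 0.0262] [0.4441 0.0247] 0.01205648763084772 874 0.00017383353463461954
eraser [ 0.5139 -0.2351] [ 0.5136 -0.2349] 0.01156412181398196 212 0.0029359869608008744
usb [ 0.516 -0.06 ] [ 0.5148 -0.0601] 0.008013229197702077 214 0.009751959993196103
desk [ 0.5047 -0.1498  0.0001]
wide_steel [ 0.4247 -0.1622] [ 0.4234 -0.1652] 0.02162456268278914 313 0.0037210373996228487
wide_brass [ 0.4336 -0.3055] [ 0.432  -0.3077] 0.02187761514111307 413 0.0010423349473720825
narrow_steel [ 0.5832 -0.161 ] [ 0.5822 -0.1634] 0.02146911189273397 131 0.002013241762861575
narrow_brass [0.603  0.0064] [0.6091 0.0132] 0.021567449879608395 58 0.002504129437894532
ytable [ 0.6042 -0.3078] [ 0.6008 -0.312 ] 0.03222356082838929 149 0.0029424468700524863
ypin [ 0.6037 -0.3094] [ 0.6021 -0.3101] 0.07326888709305449 62 0.0006592225328949019
```

```bash
python3 -c "
import cv2
a=cv2.imread('pics/top0.png')[140:350,130:370]
cv2.imwrite('pics/top0z.png',cv2.resize(a,None,fx=2.8,fy=2.8,interpolation=cv2.INTER_CUBIC))"
```

```text
(no output)
```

View pics/top0z.png

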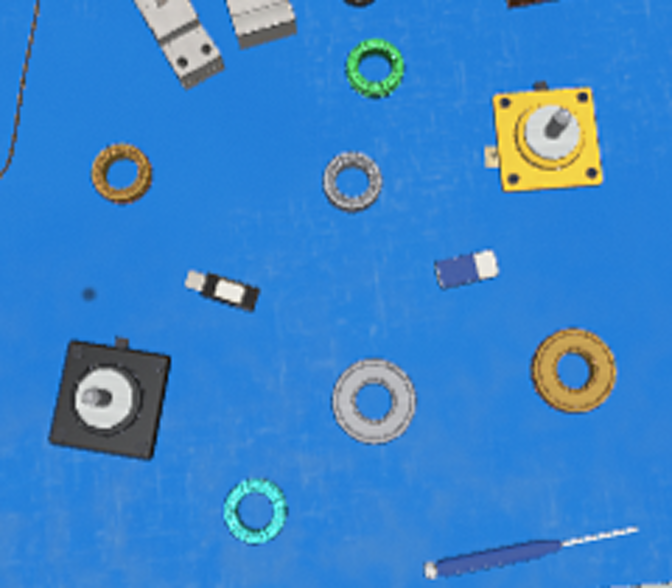

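Request:
{"method": "drive_tool", "body": {"steps": [0,0,0,0,0,-7.1,-1,0,0,0,0,0,-7.1,-1,0,0,0,0,0,-7.1,-1,0,0,0,0,0,-7.1,-1,0,0,0,0,0,-7.1,-1,0,0,0,0,0,-7.1,-1,0,0,0,0,0,-7.1,-1,0,0,0,0,0,-7.1,-1]}}

```text
clock: 0.77
eef_pos: [0.2014, -0.4573, 0.3034]
tool_rot: [0.997, -0.079, -0.0, -0.001]
ft_force: [-0.2, -0.5, -0.0]
grip_width: 0.0851
```

```bash
cat > st.py <<'E'
from h import *
from scipy.spatial.transform import Rotation as Ro
o=bot.get_obs();M=Ro.from_quat(o['tool_rot']).as_matrix()
print('t',o['clock'],'j',np.round(o['joint_pos'],3),'p',np.round(o['eef_pos'],4),'w',round(float(o['grip_width']),4),'F',np.round(o['ft_force'],1),'head',round(float(np.degrees(np.arctan2(M[1,0],M[0,0]))),2),'z',np.round(M[:,2],3),bot.tip_reach)
E
python3 st.py
```

```text
t 0.7667 j [-1.156  0.241  0.004  1.335  0.     0.573] p [ 0.2014 -0.4573  0.3034] w 0.0851 F [-0.2 -0.5 -0. ] head -9.08 z [-0.001  0.001 -1.   ] 0.0726
```

Request:
{"method": "drive_tool", "body": {"steps": [0,0,0,0,0,-7.1,-1,0,0,0,0,0,-7.1,-1,0,0,0,0,0,-7.1,-1,0,0,0,0,0,-7.1,-1,0,0,0,0,0,-7.1,-1,0,0,0,0,0,-7.1,-1,0,0,0,0,0,-7.1,-1,0,0,0,0,0,-7.1,-1]}}

```text
clock: 1.43
eef_pos: [0.2014, -0.4573, 0.3034]
tool_rot: [0.915, 0.404, -0.0, -0.001]
ft_force: [0.5, -0.9, -0.2]
grip_width: 0.0852
```

Request:
{"method": "drive_tool", "body": {"steps": [0,0,0,0,0,-7.1,-1,0,0,0,0,0,-7.1,-1,0,0,0,0,0,-7.1,-1,0,0,0,0,0,-7.1,-1,0,0,0,0,0,-7.1,-1,0,0,0,0,0,-6.9,-1]}}

```text
clock: 1.93
eef_pos: [0.2014, -0.4573, 0.3034]
tool_rot: [0.706, 0.708, 0.0, -0.001]
ft_force: [-0.1, 0.6, 0.7]
grip_width: 0.0857
```

```bash
python3 st.py
```

```text
t 1.9333 j [-1.156  0.241  0.004  1.335 -0.    -1.158] p [ 0.2014 -0.4573  0.3034] w 0.0857 F [-0.1  0.6  0.7] head 90.11 z [-0.001  0.001 -1.   ] 0.0726
```

Request:
{"method": "drive_tool", "body": {"steps": [0.0298,0.0225,0.01,0,0,0,-1,0.0298,0.0225,0.01,0,0,0,-1,0.0298,0.0225,0.01,0,0,0,-1,0.0298,0.0225,0.01,0,0,0,-1,0.0298,0.0225,0.01,0,0,0,-1,0.0298,0.0225,0.01,0,0,0,-1,0.0298,0.0225,0.01,0,0,0,-1,0.0298,0.0225,0.01,0,0,0,-1]}}

```text
clock: 2.6
eef_pos: [0.383, -0.2182, 0.2232]
tool_rot: [0.709, 0.706, -0.0, -0.0]
ft_force: [-0.5, -1.5, -0.4]
grip_width: 0.0854
```

Request:
{"method": "drive_tool", "body": {"steps": [0.0298,0.0225,0.01,0,0,0,-1,0.0298,0.0225,0.01,0,0,0,-1,0,0,0,0,0,0,-1]}}

```text
clock: 2.85
eef_pos: [0.4298, -0.1556, 0.2019]
tool_rot: [0.706, 0.709, 0.001, -0.002]
ft_force: [0.2, -0.1, 0.4]
grip_width: 0.0848
```

```bash
python3 st.py; python3 -c "
from h import *
snap('top','top1')"
```

```text
t 2.85 j [-0.349  0.233 -0.285  1.056  0.003 -0.353] p [ 0.4298 -0.1556  0.2019] w 0.0848 F [ 0.2 -0.1  0.4] head 90.23 z [-0.001  0.003 -1.   ] 0.0726
```

View pics/top1.png

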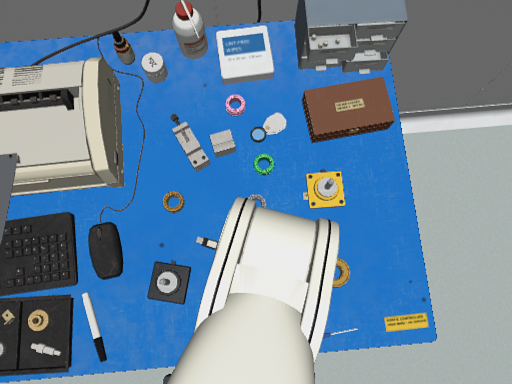

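```bash
python3 st.py
```

```text
t 2.9 j [-0.353  0.231 -0.285  1.058  0.    -0.355] p [ 0.4285 -0.1576  0.2025] w 0.0851 F [-1.2 -0.5  0.2] head 90.14 z [-0.003  0.001 -1.   ] 0.0726
```

Request:
{"method": "drive_tool", "body": {"steps": [0,0,0.02,0,0,0,-1,0,0,0.025,0,0,0,-1,0,0,0.025,0,0,0,-1,0,0,0.02,0,0,0,-1,0,0,0.02,0,0,0,-1,0,0,0,0,0,0,-1]}}

```text
clock: 3.4
eef_pos: [0.4245, -0.1605, 0.0907]
tool_rot: [0.709, 0.705, -0.002, -0.003]
ft_force: [-1.1, 0.1, -0.5]
grip_width: 0.0854
```

```bash
python3 st.py;python3 -c "
from h import *
p,d,w=snap('scene','s1'); cv2.imwrite('pics/s1z.png',cv2.resize(p[150:300,80:330,::-1],None,fx=3,fy=3,interpolation=cv2.INTER_CUBIC))"
```

```text
t 3.4 j [-0.361  0.373 -0.434  0.772 -0.    -0.356] p [ 0.4245 -0.1605  0.0907] w 0.0854 F [-1.1  0.1 -0.5] head 89.67 z [-0.007  0.002 -1.   ] 0.0726
```

View pics/s1z.png

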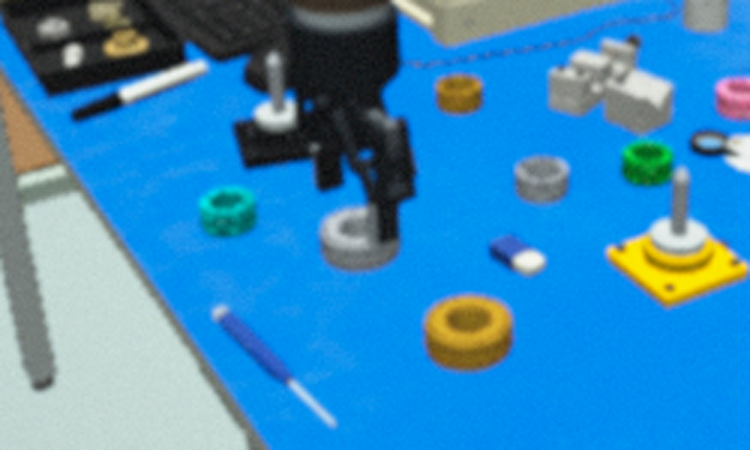

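Request:
{"method": "drive_tool", "body": {"steps": [0,0,0.01,0,0,0,-1,0,0,0.005,0,0,0,-1,0,0,0,0,0,0,-1,0,0,0,0,0,0,0,0,0,0,0,0,0,1,0,0,0,0,0,0,1,0,0,0,0,0,0,1,0,0,0,0,0,0,1]}}

```text
clock: 4.12
eef_pos: [0.4283, -0.1607, 0.0806]
tool_rot: [0.709, 0.706, 0.0, 0.001]
ft_force: [-2.2, 0.8, 9.3]
grip_width: 0.0556
```

```bash
python3 st.py
```

```text
t 4.1167 j [-0.359  0.39  -0.443  0.736  0.    -0.355] p [ 0.4283 -0.1607  0.0806] w 0.0556 F [-2.2  0.8  9.3] head 89.75 z [ 0.002 -0.001 -1.   ] 0.0726
```

Request:
{"method": "drive_tool", "body": {"steps": [0,0,0,0,0,0,1,0,0,0,0,0,0,1]}}

```text
clock: 4.28
eef_pos: [0.4283, -0.1607, 0.0806]
tool_rot: [0.709, 0.706, 0.0, 0.001]
ft_force: [-2.7, 0.6, 9.3]
grip_width: 0.0558
```

```bash
python3 st.py;python3 -c "
from h import *
p,d,w=snap('scene','s2'); cv2.imwrite('pics/s2z.png',cv2.resize(p[170:270,130:280,::-1],None,fx=5,fy=5,interpolation=cv2.INTER_CUBIC))"
```

```text
t 4.2833 j [-0.359  0.39  -0.443  0.736  0.    -0.355] p [ 0.4283 -0.1607  0.0806] w 0.0558 F [-2.7  0.6  9.3] head 89.76 z [ 0.002 -0.001 -1.   ] 0.0726
```

View pics/s2z.png

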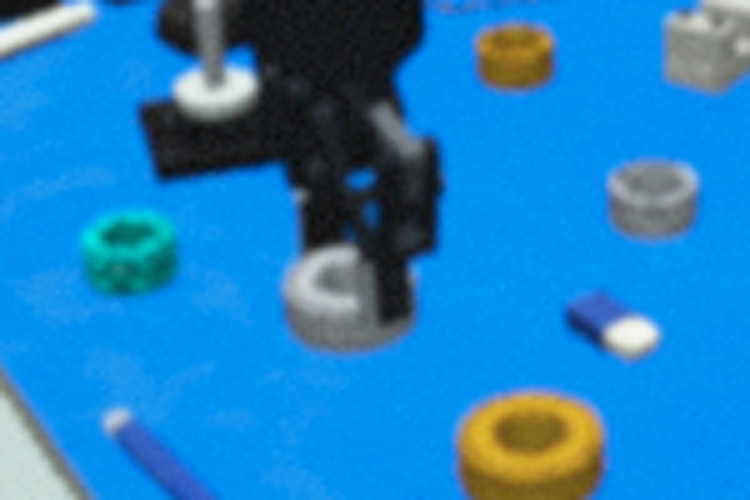

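Request:
{"method": "drive_tool", "body": {"steps": [0,0,-0.005,0,0,0,1,0,0,-0.01,0,0,0,1,0,0,-0.02,0,0,0,1,0,0,-0.02,0,0,0,1,0,0,0,0,0,0,1,0,0,0,0,0,0,1]}}

```text
clock: 4.83
eef_pos: [0.4285, -0.1608, 0.1347]
tool_rot: [0.709, 0.706, 0.001, 0.001]
ft_force: [0.8, 0.6, -2.7]
grip_width: 0.0558
```

```bash
python3 st.py;python3 -c "
from h import *
p,d,w=snap('scene','s3'); cv2.imwrite('pics/s3z.png',cv2.resize(p[150:250,130:280,::-1],None,fx=5,fy=5,interpolation=cv2.INTER_CUBIC))"
```

```text
t 4.8333 j [-0.359  0.309 -0.383  0.876 -0.    -0.355] p [ 0.4285 -0.1608  0.1347] w 0.0558 F [ 0.8  0.6 -2.7] head 89.77 z [ 0.003 -0.001 -1.   ] 0.0726
```

View pics/s3z.png

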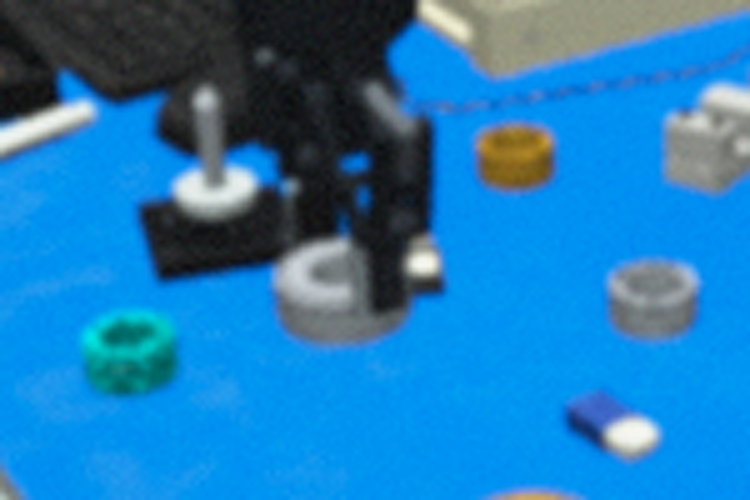

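Request:
{"method": "drive_tool", "body": {"steps": [0,0,-0.03,0,0,0,1,-0.013,0.016,-0.03,0,0,0,1,-0.023,0.028,0,0,0,0,1,-0.023,0.028,0,0,0,0,1,-0.023,0.028,0,0,0,0,1,-0.023,0.028,0,0,0,0,1,-0.023,0.028,0,0,0,0,1,-0.01,0.0115,0,0,0,0,1]}}

```text
clock: 5.55
eef_pos: [0.5968, -0.3017, 0.1906]
tool_rot: [0.709, 0.705, -0.0, -0.0]
ft_force: [0.9, -0.4, -3.5]
grip_width: 0.0553
```

Request:
{"method": "drive_tool", "body": {"steps": [-0.006,0.01,0,0,0,0,1,0,0,0,0,0,0,1,0,0,0,0,0,0,1]}}

```text
clock: 5.8
eef_pos: [0.6038, -0.3049, 0.1908]
tool_rot: [0.709, 0.706, -0.001, -0.002]
ft_force: [0.2, 1.0, -3.1]
grip_width: 0.0555
```

```bash
python3 st.py;python3 -c "
from h import *
p,d,w=snap('scene','s4'); cv2.imwrite('pics/s4z.png',cv2.resize(p[120:270,200:400,::-1],None,fx=4,fy=4,interpolation=cv2.INTER_CUBIC))
p,d,w=snap('top','t4'); cv2.imwrite('pics/t4z.png',cv2.resize(p[120:270,230:430,::-1],None,fx=3,fy=3,interpolation=cv2.INTER_CUBIC))"
```

```text
t 5.8 j [-0.468  0.658  0.359  1.276  0.    -0.463] p [ 0.6038 -0.3049  0.1908] w 0.0555 F [ 0.2  1.  -3.1] head 89.76 z [-0.004  0.002 -1.   ] 0.0726
```

View pics/s4z.png

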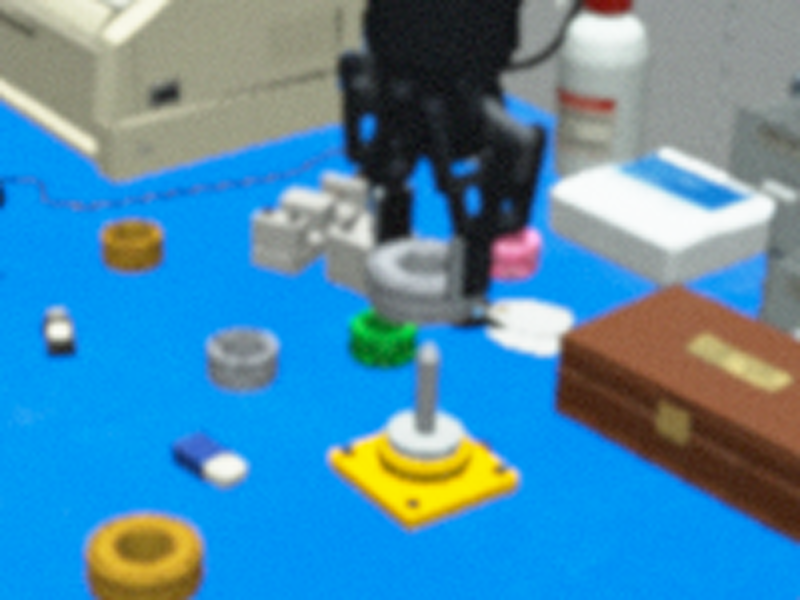

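View pics/t4z.png

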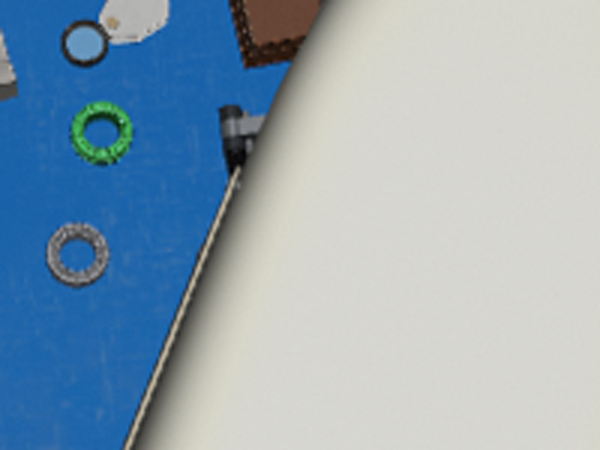

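```bash
cat > rs.py <<'E'
from m import *
import sys
def heldring(w,rgb,pinxy,zc,r_out,tcp):
    # project the ring silhouette: predict ring model center, optimise by points on ring surface
    P=w.reshape(-1,3);C=rgb.reshape(-1,3).astype(int)
    m=(np.hypot(P[:,0]-tcp[0],P[:,1]-tcp[1])<r_out+.015)&(P[:,2]>zc-.02)&(P[:,2]<zc+.03)&(C.max(1)>95)
    return P[m],C[m]
E
python3 - <<'E'
from rs import *
np.set_printoptions(precision=4,suppress=True)
D=np.load('s4.npz');w=D['w']
P,C=heldring(w,D['p'],None,.12,.029,(.604,-.308))
print(len(P),np.percentile(P[:,2],[2,10,30,50,70,90,98]))
h=np.histogram(P[:,2],bins=np.arange(.1,.15,.002));print(h)
for zt in (np.percentile(P[:,2],60),):
    pass
top=P[(P[:,2]>.128)&(P[:,2]<.138)]
f=lambda c:(lambda r:np.maximum(r-.029,0)+np.maximum(.013-r,0))(np.hypot(*(top[:,:2]-c).T))
s=least_squares(f,top[:,:2].mean(0),loss='soft_l1',f_scale=.001);print(s.x,len(top),np.median(top[:,2]))
side=P[(P[:,2]<.126)]
f=lambda c:np.hypot(*(side[:,:2]-c).T)-.029
s=least_squares(f,s.x,loss='soft_l1',f_scale=.001);print('side',s.x,len(side),np.abs(f(s.x)).mean())
# pin + table side fits
for z0,z1,r in((.04,.075,.006),(.025,.031,.02),(.013,.023,.025)):
    Q=w[190:260,280:335].reshape(-1,3);Q=Q[(Q[:,2]>z0)&(Q[:,2]<z1)&(np.hypot(Q[:,0]-.604,Q[:,1]+.307)<r+.006)]
    g=lambda c:np.hypot(*(Q[:,:2]-c).T)-r
    s2=least_squares(g,[.604,-.307],loss='soft_l1',f_scale=.001);print('cell',z0,s2.x,len(Q))
E
```

```text
494 [0.112  0.1158 0.1234 0.1293 0.1322 0.1339 0.1453]
(array([  0,   0,   0,   0,   0,  10,  22,  24,  28,  21,  26,  25,  36,
        36,  29,  74, 114,   9,   7,   8,   4,   7,   5,   5]), array([0.1  , 0.102, 0.104, 0.106, 0.108, 0.11 , 0.112, 0.114, 0.116,
       0.118, 0.12 , 0.122, 0.124, 0.126, 0.128, 0.13 , 0.132, 0.134,
       0.136, 0.138, 0.14 , 0.142, 0.144, 0.146, 0.148]))
[ 0.5995 -0.3079] 233 0.13215372267697992
side [ 0.6005 -0.3054] 192 0.0032829177109768054
cell 0.04 [ 0.6046 -0.3066] 79
cell 0.025 [ 0.6043 -0.3071] 54
cell 0.013 [ 0.6046 -0.3068] 120
```

Request:
{"method": "drive_tool", "body": {"steps": [0,0.0035,0,0,0,0,1,0,0,0.01,0,0,0,1,0,0,0.015,0,0,0,1,0,0,0.015,0,0,0,1,0,0,0.01,0,0,0,1,0,0,0,0,0,0,1,0,0,0,0,0,0,1]}}

```text
clock: 6.48
eef_pos: [0.6075, -0.3048, 0.143]
tool_rot: [0.708, 0.706, -0.0, -0.001]
ft_force: [1.1, 0.4, -2.4]
grip_width: 0.0556
```

```bash
python3 st.py;python3 -c "
from h import *
p,d,w=snap('scene','s5'); cv2.imwrite('pics/s5z.png',cv2.resize(p[150:270,240:380,::-1],None,fx=5,fy=5,interpolation=cv2.INTER_CUBIC))"
```

```text
t 6.4833 j [-0.465  0.696  0.299  1.176  0.    -0.461] p [ 0.6075 -0.3048  0.143 ] w 0.0556 F [ 1.1  0.4 -2.4] head 89.78 z [-0.002  0.001 -1.   ] 0.0726
```

View pics/s5z.png

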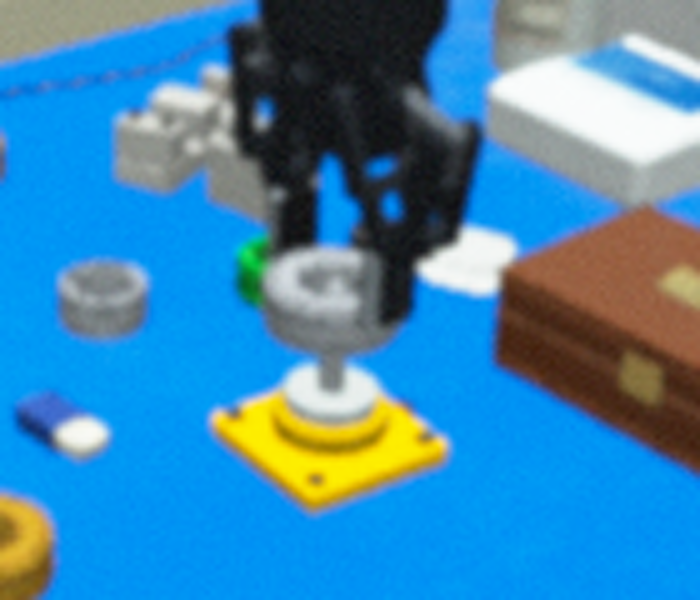

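Request:
{"method": "drive_tool", "body": {"steps": [0,0,0.008,0,0,0,1,0,0,0.008,0,0,0,1,0,0,0.006,0,0,0,1,0,0,0.003,0,0,0,1,0,0,0.001,0,0,0,1,0,0,0.001,0,0,0,1,0,0,0,0,0,0,1,0,0,0,0,0,0,1]}}

```text
clock: 7.2
eef_pos: [0.6083, -0.3053, 0.1172]
tool_rot: [0.709, 0.706, 0.0, 0.0]
ft_force: [0.0, 0.1, -3.3]
grip_width: 0.0556
```

```bash
python3 st.py
```

```text
t 7.2 j [-0.465  0.718  0.268  1.121  0.    -0.461] p [ 0.6083 -0.3053  0.1172] w 0.0556 F [ 0.   0.1 -3.3] head 89.77 z [ 0. -0. -1.] 0.0726
```

Request:
{"method": "drive_tool", "body": {"steps": [0,0,0.001,0,0,0,1,0,0,0.001,0,0,0,1,0,0,0.001,0,0,0,1,0,0,0,0,0,0,1,0,0,0,0,0,0,1]}}

```text
clock: 7.62
eef_pos: [0.608, -0.3052, 0.1138]
tool_rot: [0.709, 0.706, -0.0, -0.0]
ft_force: [-0.9, -0.6, -2.8]
grip_width: 0.0554
```

```bash
python3 st.py
```

```text
t 7.6167 j [-0.465  0.721  0.265  1.115 -0.    -0.461] p [ 0.608  -0.3052  0.1138] w 0.0554 F [-0.9 -0.6 -2.8] head 89.76 z [-0.  0. -1.] 0.0726
```

Request:
{"method": "drive_tool", "body": {"steps": [0,0,0.001,0,0,0,1,0,0,0,0,0,0,1,0,0,0.001,0,0,0,1,0,0,0,0,0,0,1,0,0,0,0,0,0,1]}}

```text
clock: 8.03
eef_pos: [0.6082, -0.3053, 0.1128]
tool_rot: [0.709, 0.706, 0.0, 0.0]
ft_force: [-2.7, 0.6, 3.0]
grip_width: 0.0553
```

```bash
python3 st.py
```

```text
t 8.0333 j [-0.465  0.721  0.263  1.112  0.    -0.461] p [ 0.6082 -0.3053  0.1128] w 0.0553 F [-2.7  0.6  3. ] head 89.76 z [ 0.001 -0.    -1.   ] 0.0726
```

Request:
{"method": "drive_tool", "body": {"steps": [0,0,0,0,0,0,0,0,0,0,0,0,0,-0.3,0,0,0,0,0,0,-0.5,0,0,0,0,0,0,-0.7,0,0,0,0,0,0,-1,0,0,0,0,0,0,-1,0,0,0,0,0,0,-1]}}

```text
clock: 8.62
eef_pos: [0.6082, -0.3053, 0.1116]
tool_rot: [0.709, 0.706, -0.0, -0.0]
ft_force: [0.6, 0.3, 0.3]
grip_width: 0.0851
```

```bash
python3 st.py;python3 -c "
from h import *
p,d,w=snap('scene','s6'); cv2.imwrite('pics/s6z.png',cv2.resize(p[150:270,240:380,::-1],None,fx=5,fy=5,interpolation=cv2.INTER_CUBIC))"
```

```text
t 8.6167 j [-0.465  0.723  0.263  1.11  -0.    -0.461] p [ 0.6082 -0.3053  0.1116] w 0.0851 F [0.6 0.3 0.3] head 89.76 z [-0.  0. -1.] 0.0726
```

View pics/s6z.png

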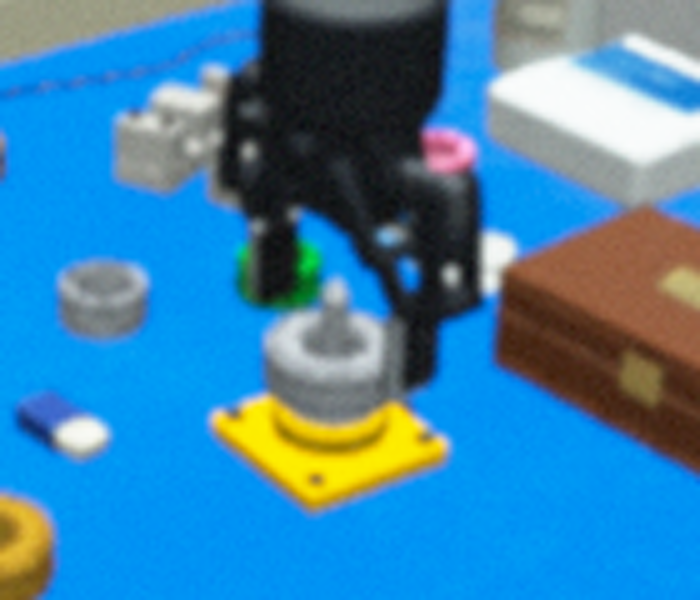

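Request:
{"method": "drive_tool", "body": {"steps": [0,0,-0.02,0,0,0,-1,0,0,-0.035,0,0,0,-1,0,0,-0.035,0,0,0,-1,0.001,-0.034,0,0,0,0,-1,0.001,-0.034,0,0,0,0,-1,0.001,-0.035,0,0,0,0,-1,0,-0.035,0,0,0,0,-1,0,-0.0355,0,0,0,0,-1]}}

```text
clock: 9.33
eef_pos: [0.4332, -0.3013, 0.202]
tool_rot: [0.708, 0.706, 0.0, 0.0]
ft_force: [-0.5, -0.3, 0.4]
grip_width: 0.0853
```

Request:
{"method": "drive_tool", "body": {"steps": [0,0,0.02,0,0,0,-1,0,0,0.03,0,0,0,-1,0,0,0.02,0,0,0,-1,0,0,0,0,0,0,-1,0,0,0,0,0,0,-1]}}

```text
clock: 9.75
eef_pos: [0.434, -0.3011, 0.1313]
tool_rot: [0.709, 0.706, -0.0, -0.001]
ft_force: [0.1, -0.8, 0.4]
grip_width: 0.0857
```

```bash
python3 st.py;python3 - <<'E'
from m import *
p,d,w=snap('top','t7')
for n,uv,r,z0,z1,ri in [('ws',(323,184),.029,.047,.06,.013),('ypin',(325,188),.006,.07,.09,0),('green',(264,163),.021,.016,.03,.013)]: print(n,*ring(w,uv,r,z0,z1,rin=ri))
E
```

```text
t 9.75 j [-0.607  0.436 -0.195  0.943  0.    -0.602] p [ 0.434  -0.3011  0.1313] w 0.0857 F [ 0.1 -0.8  0.4] head 89.76 z [-0.002  0.002 -1.   ] 0.0726
ws [ 0.60638118 -0.30495873] [ 0.60436351 -0.30378563] 0.05392974762984432 553 0.008308945733673275
ypin [ 0.6039653  -0.30549491] [ 0.60347826 -0.30502712] 0.07958169581007127 36 0.0
green [ 0.66929922 -0.18340855] [ 0.6679292  -0.18315203] 0.021764136080867996 214 0.0010900953992194866
```

View pics/t7.png

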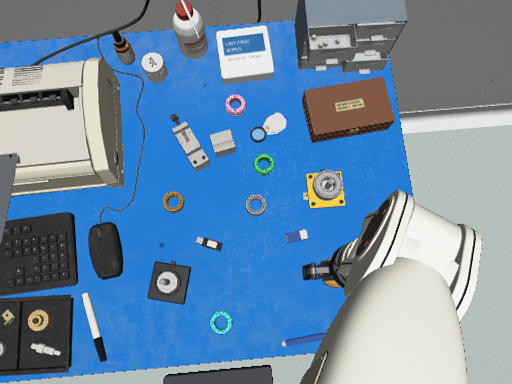

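Request:
{"method": "drive_tool", "body": {"steps": [-0.0015,0,0.02,0,0,0,-1,0,0,0.018,0,0,0,-1,0,0,0.01,0,0,0,-1,0,0,0.005,0,0,0,-1,0,0,0,0,0,0,-1,0,0,0,0,0,0,0,0,0,0,0,0,0,1,0,0,0,0,0,0,1]}}

```text
clock: 10.47
eef_pos: [0.4355, -0.3035, 0.081]
tool_rot: [0.708, 0.706, 0.0, 0.001]
ft_force: [-1.8, 0.9, 5.6]
grip_width: 0.0558
```

Request:
{"method": "drive_tool", "body": {"steps": [0,0,0,0,0,0,1,0,0,0,0,0,0,1,0,0,0,0,0,0,1]}}

```text
clock: 10.72
eef_pos: [0.4354, -0.3035, 0.081]
tool_rot: [0.709, 0.706, 0.0, 0.001]
ft_force: [-1.1, 1.0, 7.1]
grip_width: 0.0558
```

```bash
python3 st.py
```

```text
t 10.7167 j [-0.609  0.501 -0.245  0.821  0.    -0.605] p [ 0.4354 -0.3035  0.081 ] w 0.0558 F [-1.1  1.   7.1] head 89.77 z [ 0.003 -0.001 -1.   ] 0.0726
```

Request:
{"method": "drive_tool", "body": {"steps": [0,0,-0.005,0,0,0,1,0,0,-0.02,0,0,0,1,0,0,-0.03,0,0,0,1,0,0,-0.03,0,0,0,1,0.02,0,-0.03,0,0,0,1,0.037,0.001,0,0,0,0,1,0.037,0.001,0,0,0,0,1,0.037,0.001,0,0,0,0,1]}}

```text
clock: 11.38
eef_pos: [0.438, -0.1711, 0.1949]
tool_rot: [0.709, 0.705, 0.0, 0.001]
ft_force: [-0.6, 0.5, -3.9]
grip_width: 0.0556
```

Request:
{"method": "drive_tool", "body": {"steps": [0.037,0.001,0,0,0,0,1,0.037,0.001,0,0,0,0,1,0.037,0.001,0,0,0,0,1,0.037,0.002,0,0,0,0,1,0.03,0.002,0,0,0,0,1,0.02,0,0,0,0,0,1,0,0,0,0,0,0,1,0,0,0,0,0,0,1]}}

```text
clock: 12.05
eef_pos: [0.4456, 0.0268, 0.194]
tool_rot: [0.708, 0.707, -0.0, 0.0]
ft_force: [0.1, 0.8, -3.6]
grip_width: 0.0556
```

```bash
python3 st.py;python3 -c "
from h import *
p,d,w=snap('scene','s8'); cv2.imwrite('pics/s8z.png',cv2.resize(p[110:230,110:260,::-1],None,fx=5,fy=5,interpolation=cv2.INTER_CUBIC))"
```

```text
t 12.05 j [ 6.000e-02  2.200e-01 -3.240e-01  1.027e+00 -1.000e-03  6.200e-02] p [0.4456 0.0268 0.194 ] w 0.0556 F [ 0.1  0.8 -3.6] head 89.93 z [-0.    -0.001 -1.   ] 0.0726
```

View pics/s8z.png

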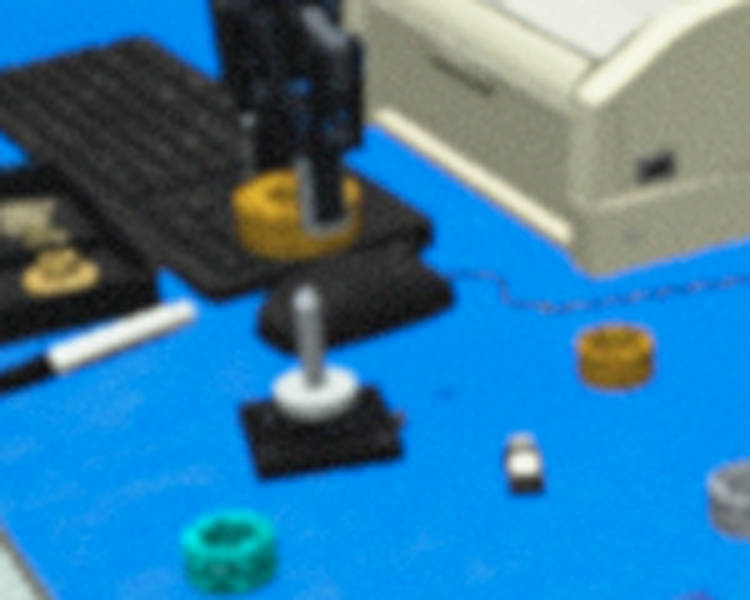

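Request:
{"method": "drive_tool", "body": {"steps": [-0.001,0,0.01,0,0,0,1,0,0,0.01,0,0,0,1,0,0,0.01,0,0,0,1,0,0,0.01,0,0,0,1,0,0,0.01,0,0,0,1,0,0,0,0,0,0,1]}}

```text
clock: 12.6
eef_pos: [0.4445, 0.0235, 0.1422]
tool_rot: [0.709, 0.705, -0.002, -0.001]
ft_force: [-1.2, -0.4, -3.1]
grip_width: 0.0557
```

```bash
python3 st.py;python3 -c "
from h import *
p,d,w=snap('scene','s9'); cv2.imwrite('pics/s9z.png',cv2.resize(p[110:230,110:260,::-1],None,fx=5,fy=5,interpolation=cv2.INTER_CUBIC))"
```

```text
t 12.6 j [ 0.053  0.282 -0.399  0.894 -0.     0.059] p [0.4445 0.0235 0.1422] w 0.0557 F [-1.2 -0.4 -3.1] head 89.62 z [-0.004 -0.001 -1.   ] 0.0726
```

View pics/s9z.png

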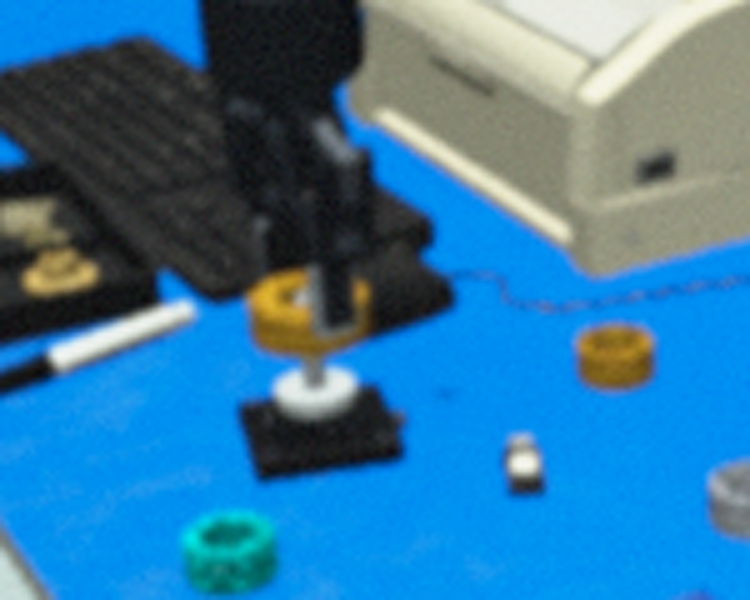

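Request:
{"method": "drive_tool", "body": {"steps": [0.0015,0,0.008,0,0,0,1,0,0,0.008,0,0,0,1,0,0,0.006,0,0,0,1,0,0,0.003,0,0,0,1,0,0,0.001,0,0,0,1,0,0,0,0,0,0,1,0,0,0,0,0,0,1]}}

```text
clock: 13.23
eef_pos: [0.4461, 0.0265, 0.118]
tool_rot: [0.708, 0.706, 0.0, 0.0]
ft_force: [0.1, 0.0, -2.3]
grip_width: 0.0554
```

```bash
python3 st.py
```

```text
t 13.2333 j [ 0.059  0.316 -0.428  0.827 -0.     0.063] p [0.4461 0.0265 0.118 ] w 0.0554 F [ 0.1  0.  -2.3] head 89.77 z [ 0. -0. -1.] 0.0726
```

Request:
{"method": "drive_tool", "body": {"steps": [0,0,0.001,0,0,0,1,0,0,0.001,0,0,0,1,0,0,0.001,0,0,0,1,0,0,0.001,0,0,0,1,0,0,0,0,0,0,1,0,0,0,0,0,0,1]}}

```text
clock: 13.73
eef_pos: [0.4459, 0.0264, 0.1139]
tool_rot: [0.709, 0.706, -0.0, -0.0]
ft_force: [-0.8, -0.3, -3.3]
grip_width: 0.0553
```

```bash
python3 st.py
```

```text
t 13.7333 j [ 0.059  0.322 -0.433  0.816  0.     0.063] p [0.4459 0.0264 0.1139] w 0.0553 F [-0.8 -0.3 -3.3] head 89.76 z [-0. -0. -1.] 0.0726
```

Request:
{"method": "drive_tool", "body": {"steps": [0,0,0.001,0,0,0,1,0,0,0,0,0,0,1,0,0,0.001,0,0,0,1,0,0,0,0,0,0,1]}}

```text
clock: 14.07
eef_pos: [0.4461, 0.0264, 0.113]
tool_rot: [0.709, 0.706, 0.0, 0.0]
ft_force: [-3.0, -0.2, 7.3]
grip_width: 0.0556
```

```bash
python3 st.py
```

```text
t 14.0667 j [ 0.059  0.323 -0.434  0.813 -0.     0.063] p [0.4461 0.0264 0.113 ] w 0.0556 F [-3.  -0.2  7.3] head 89.77 z [ 0.001  0.    -1.   ] 0.0726
```

Request:
{"method": "drive_tool", "body": {"steps": [0,0,0,0,0,0,0,0,0,0,0,0,0,-0.3,0,0,0,0,0,0,-0.5,0,0,0,0,0,0,-0.7,0,0,0,0,0,0,-1,0,0,0,0,0,0,-1,0,0,0,0,0,0,-1,0,0,-0.005,0,0,0,-1]}}

```text
clock: 14.73
eef_pos: [0.4453, 0.0264, 0.1163]
tool_rot: [0.709, 0.706, -0.001, -0.001]
ft_force: [-0.0, 0.9, -0.6]
grip_width: 0.0854
```

Request:
{"method": "drive_tool", "body": {"steps": [0,0,-0.02,0,0,0,-1,0,0,-0.035,0,0,0,-1,0,0,-0.03,0,0,0,-1,-0.003,0.032,0,0,0,0,-1,-0.004,0.032,0,0,0,0,-1,-0.004,0.032,0,0,0,0,-1,-0.004,0.032,0,0,0,0,-1,-0.002,0.031,0,0,0,0,-1]}}

```text
clock: 15.4
eef_pos: [0.6064, 0.0083, 0.2024]
tool_rot: [0.709, 0.706, 0.0, 0.0]
ft_force: [0.4, 0.4, -0.2]
grip_width: 0.0854
```

Request:
{"method": "drive_tool", "body": {"steps": [0,0,0.03,0,0,0,-1,0,0,0.03,0,0,0,-1,0,0,0,0,0,0,-1,0,0,0,0,0,0,-1]}}

```text
clock: 15.73
eef_pos: [0.6031, 0.0087, 0.1401]
tool_rot: [0.709, 0.706, -0.002, -0.002]
ft_force: [0.8, -0.1, 0.5]
grip_width: 0.0853
```

```bash
python3 st.py;python3 - <<'E'
from h import *
p,d,w=snap('top','t10'); p,d,w=snap('scene','s10')
cv2.imwrite('pics/s10z.png',cv2.resize(p[100:230,130:290,::-1],None,fx=4,fy=4,interpolation=cv2.INTER_CUBIC))
E
```

```text
t 15.7333 j [ 0.014  0.558  0.04   1.059 -0.     0.019] p [0.6031 0.0087 0.1401] w 0.0853 F [ 0.8 -0.1  0.5] head 89.76 z [-0.006 -0.    -1.   ] 0.0726
```

View pics/t10.png

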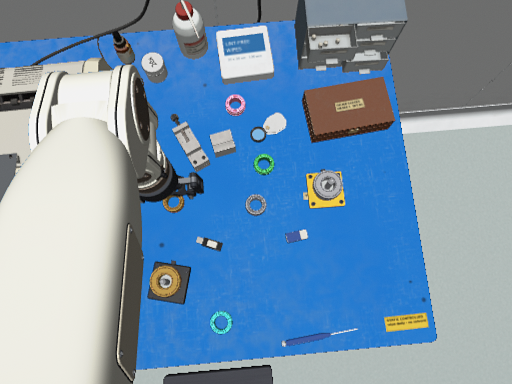

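View pics/s10z.png

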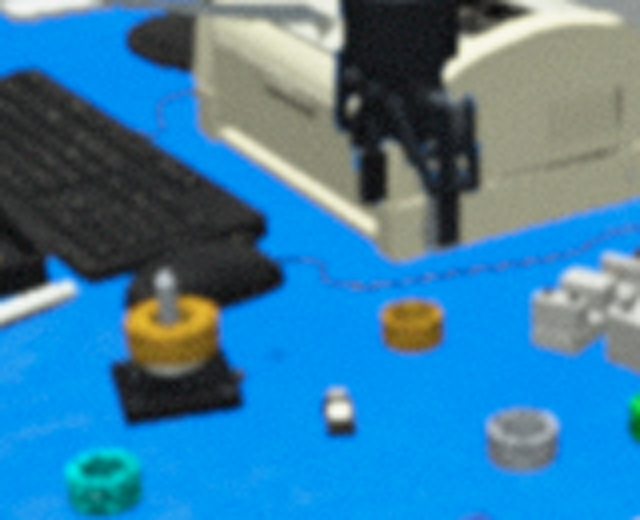

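Request:
{"method": "drive_tool", "body": {"steps": [0,0,0.02,0,0,0,-1,0,0,0.02,0,0,0,-1,0,0,0.01,0,0,0,-1,0,0,0.006,0,0,0,-1,0,0,0,0,0,0,-1,0,0,0,0,0,0,-1]}}

```text
clock: 16.33
eef_pos: [0.6055, 0.0088, 0.087]
tool_rot: [0.709, 0.706, 0.001, 0.0]
ft_force: [-0.4, 0.3, 0.4]
grip_width: 0.085
```

```bash
python3 st.py
```

```text
t 16.3333 j [ 0.014  0.614 -0.017  0.938 -0.     0.019] p [0.6055 0.0088 0.087 ] w 0.085 F [-0.4  0.3  0.4] head 89.77 z [ 0.001  0.    -1.   ] 0.0726
```

Request:
{"method": "drive_tool", "body": {"steps": [0,0,0.007,0,0,0,-1,0,0,0,0,0,0,-0.3,0,0,0,0,0,0,0,0,0,0,0,0,0,0.3,0,0,0,0,0,0,1,0,0,0,0,0,0,1,0,0,0,0,0,0,1,0,0,0,0,0,0,1]}}

```text
clock: 17.0
eef_pos: [0.6054, 0.0088, 0.0797]
tool_rot: [0.709, 0.706, 0.001, 0.001]
ft_force: [-0.5, 0.5, 5.1]
grip_width: 0.0395
```

```bash
python3 st.py;python3 - <<'E'
from h import *
p,d,w=snap('scene','s11')
cv2.imwrite('pics/s11z.png',cv2.resize(p[120:230,180:290,::-1],None,fx=5,fy=5,interpolation=cv2.INTER_CUBIC))
E
```

```text
t 17.0 j [ 0.014  0.623 -0.024  0.923 -0.     0.019] p [0.6054 0.0088 0.0797] w 0.0395 F [-0.5  0.5  5.1] head 89.77 z [ 0.002 -0.    -1.   ] 0.0726
```

View pics/s11z.png

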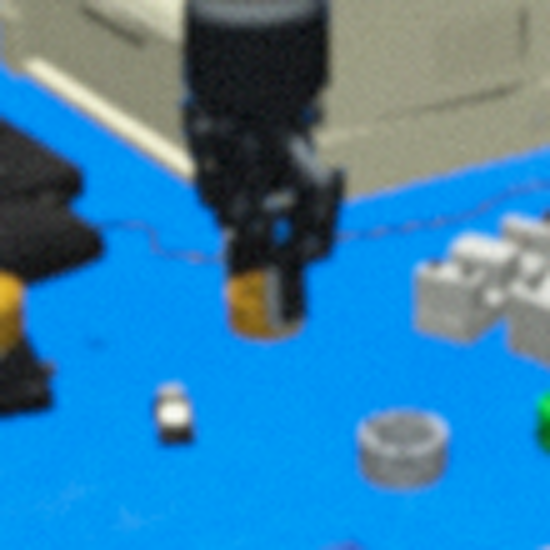

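Request:
{"method": "drive_tool", "body": {"steps": [0,0,-0.005,0,0,0,1,0,0,-0.02,0,0,0,1,0,0,-0.03,0,0,0,1,0,0,-0.03,0,0,0,1,-0.02,0,-0.03,0,0,0,1,-0.035,0,0,0,0,0,1,-0.035,0,0,0,0,0,1,-0.035,0,0,0,0,0,1]}}

```text
clock: 17.72
eef_pos: [0.6042, -0.117, 0.1943]
tool_rot: [0.708, 0.706, 0.0, 0.0]
ft_force: [0.8, 0.1, -1.6]
grip_width: 0.0397
```

Request:
{"method": "drive_tool", "body": {"steps": [-0.035,0,0,0,0,0,1,-0.035,0,0,0,0,0,1,-0.035,0,0,0,0,0,1,-0.035,0,0,0,0,0,1,-0.035,0,0,0,0,0,1,-0.0148,0,0,0,0,0,1,0,0,0,0,0,0,1,0,0,0,0,0,0,1]}}

```text
clock: 18.38
eef_pos: [0.6028, -0.3066, 0.1927]
tool_rot: [0.709, 0.705, -0.0, -0.001]
ft_force: [0.1, 0.6, -2.0]
grip_width: 0.0394
```

```bash
python3 st.py;python3 - <<'E'
from h import *
p,d,w=snap('scene','s12')
cv2.imwrite('pics/s12z.png',cv2.resize(p[130:270,240:380,::-1],None,fx=4,fy=4,interpolation=cv2.INTER_CUBIC))
E
```

```text
t 18.3833 j [-4.710e-01  6.550e-01  3.580e-01  1.276e+00  1.000e-03 -4.650e-01] p [ 0.6028 -0.3066  0.1927] w 0.0394 F [ 0.1  0.6 -2. ] head 89.66 z [-0.002  0.002 -1.   ] 0.0726
```

View pics/s12z.png

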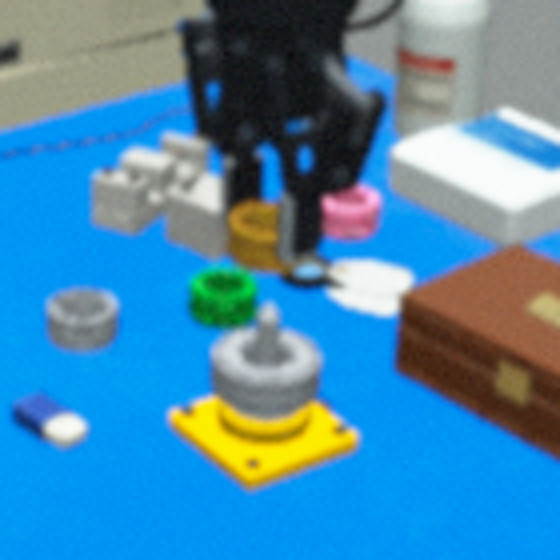

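Request:
{"method": "drive_tool", "body": {"steps": [0,0.002,0.01,0,0,0,1,0,0,0.01,0,0,0,1,0,0,0.01,0,0,0,1,0,0,0.008,0,0,0,1,0,0,0,0,0,0,1,0,0,0,0,0,0,1]}}

```text
clock: 18.93
eef_pos: [0.6051, -0.3052, 0.1545]
tool_rot: [0.708, 0.706, -0.0, -0.001]
ft_force: [0.1, -0.5, -1.3]
grip_width: 0.0392
```

```bash
python3 st.py;python3 - <<'E'
from h import *
p,d,w=snap('scene','s13')
cv2.imwrite('pics/s13z.png',cv2.resize(p[160:260,260:360,::-1],None,fx=6,fy=6,interpolation=cv2.INTER_CUBIC))
E
```

```text
t 18.9333 j [-0.467  0.684  0.308  1.198 -0.    -0.464] p [ 0.6051 -0.3052  0.1545] w 0.0392 F [ 0.1 -0.5 -1.3] head 89.81 z [-0.002  0.001 -1.   ] 0.0726
```

View pics/s13z.png

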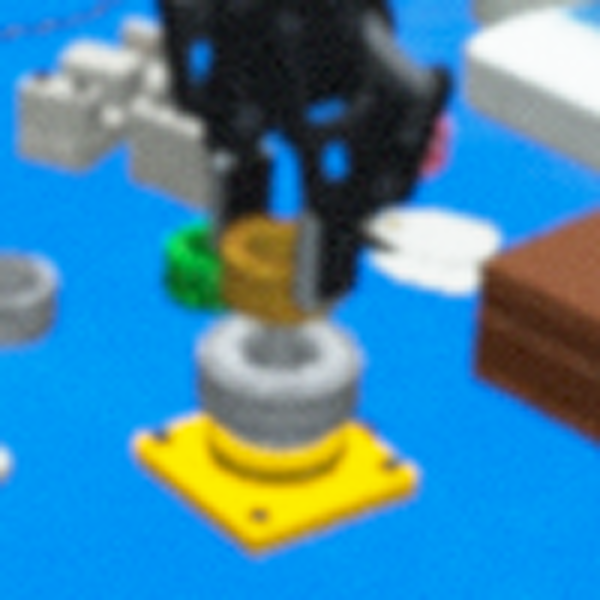

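Request:
{"method": "drive_tool", "body": {"steps": [0,0,0.006,0,0,0,1,0,0,0.005,0,0,0,1,0,0,0.003,0,0,0,1,0,0,0.001,0,0,0,1,0,0,0.001,0,0,0,1,0,0,0,0,0,0,1,0,0,0,0,0,0,1]}}

```text
clock: 19.57
eef_pos: [0.6057, -0.3061, 0.14]
tool_rot: [0.709, 0.706, 0.0, 0.0]
ft_force: [0.6, -0.2, -0.8]
grip_width: 0.0395
```

Request:
{"method": "drive_tool", "body": {"steps": [0,0,0.001,0,0,0,1,0,0,0.001,0,0,0,1,0,0,0,0,0,0,1,0,0,0,0,0,0,1]}}

```text
clock: 19.9
eef_pos: [0.6056, -0.306, 0.1379]
tool_rot: [0.709, 0.706, -0.0, -0.0]
ft_force: [-0.2, -0.1, -2.2]
grip_width: 0.0394
```

```bash
python3 st.py
```

```text
t 19.9 j [-0.468  0.697  0.286  1.16   0.    -0.464] p [ 0.6056 -0.306   0.1379] w 0.0394 F [-0.2 -0.1 -2.2] head 89.77 z [-0.  0. -1.] 0.0726
```

Request:
{"method": "drive_tool", "body": {"steps": [0,0,0.001,0,0,0,1,0,0,0.001,0,0,0,1,0,0,0.001,0,0,0,1,0,0,0,0,0,0,1,0,0,0,0,0,0,1]}}

```text
clock: 20.32
eef_pos: [0.6055, -0.306, 0.1348]
tool_rot: [0.709, 0.706, -0.0, -0.0]
ft_force: [-0.4, 0.5, -1.7]
grip_width: 0.0395
```

```bash
python3 st.py
```

```text
t 20.3167 j [-0.468  0.699  0.282  1.154  0.    -0.464] p [ 0.6055 -0.306   0.1348] w 0.0395 F [-0.4  0.5 -1.7] head 89.77 z [-0.  0. -1.] 0.0726
```

Request:
{"method": "drive_tool", "body": {"steps": [0,0,0.001,0,0,0,1,0,0,0,0,0,0,1,0,0,0.001,0,0,0,1,0,0,0,0,0,0,1,0,0,0,0,0,0,1]}}

```text
clock: 20.73
eef_pos: [0.6057, -0.3061, 0.1338]
tool_rot: [0.709, 0.706, 0.0, 0.0]
ft_force: [-1.8, 1.8, 4.2]
grip_width: 0.0396
```

```bash
python3 st.py
```

```text
t 20.7333 j [-0.468  0.7    0.28   1.151  0.    -0.464] p [ 0.6057 -0.3061  0.1338] w 0.0396 F [-1.8  1.8  4.2] head 89.76 z [ 0.001 -0.    -1.   ] 0.0726
```

Request:
{"method": "drive_tool", "body": {"steps": [0,0,0,0,0,0,0.3,0,0,0,0,0,0,0,0,0,0,0,0,0,-0.3,0,0,0,0,0,0,-0.6,0,0,0,0,0,0,-1,0,0,0,0,0,0,-1,0,0,-0.005,0,0,0,-1,0,0,-0.02,0,0,0,-1]}}

```text
clock: 21.4
eef_pos: [0.6037, -0.3051, 0.1543]
tool_rot: [0.709, 0.706, -0.001, -0.004]
ft_force: [-0.6, -0.1, 0.3]
grip_width: 0.0851
```

Request:
{"method": "drive_tool", "body": {"steps": [0,0,-0.035,0,0,0,-1,0.025,-0.003,-0.01,0,0,0,-1,0.03,-0.004,0,0,0,0,-1,0.035,-0.005,0,0,0,0,-1,0.035,-0.005,0,0,0,0,-1,0.022,-0.0045,0,0,0,0,-1,0,0,0,0,0,0,-1,0,0,0,0,0,0,-1]}}

```text
clock: 22.07
eef_pos: [0.5849, -0.1577, 0.2037]
tool_rot: [0.708, 0.707, 0.0, 0.0]
ft_force: [0.2, 0.3, 0.1]
grip_width: 0.0855
```

```bash
python3 st.py;python3 - <<'E'
from m import *
p,d,w=snap('top','t14')
for n,uv,r,z0,z1,ri in [('nb',(323,184),.021,.068,.08,.013),('wb',(166,281),.029,.047,.06,.013)]: print(n,*ring(w,uv,r,z0,z1,rin=ri))
p2,d,w=snap('scene','s14')
cv2.imwrite('pics/s14z.png',np.hstack([cv2.resize(p2[160:260,260:360,::-1],(400,400)),cv2.resize(p[140:240,230:330,::-1],(400,400))]))
E
```

```text
t 22.0667 j [-0.263  0.505  0.128  1.193 -0.    -0.262] p [ 0.5849 -0.1577  0.2037] w 0.0855 F [0.2 0.3 0.1] head 89.91 z [ 0.001 -0.001 -1.   ] 0.0726
nb [ 0.60686629 -0.30545824] [ 0.60492375 -0.30455487] 0.07581591628044866 275 0.009672760598192179
  return _methods._mean(a, axis=axis, dtype=dtype,
  ret = um.true_divide(
m.py:10: RuntimeWarning: Mean of empty slice.
  s=least_squares(f,Q[:,:2].mean(0),loss='soft_l1',f_scale=.001)
Traceback (most recent call last):
  File "m.py", line 10, in ring
    s=least_squares(f,Q[:,:2].mean(0),loss='soft_l1',f_scale=.001)
ValueError: Initial guess is outside of provided bounds
```

Request:
{"method": "drive_tool", "body": {"steps": [-0.001,0,0.02,0,0,0,-1,0,0,0.03,0,0,0,-1,0,0,0.03,0,0,0,-1,0,0,0.02,0,0,0,-1,0,0,0.01,0,0,0,-1,0,0,0.006,0,0,0,-1,0,0,0,0,0,0,-1,0,0,0,0,0,0,-1]}}

```text
clock: 22.78
eef_pos: [0.5855, -0.1608, 0.0878]
tool_rot: [0.709, 0.705, 0.0, 0.001]
ft_force: [0.1, 1.1, 0.2]
grip_width: 0.0855
```

```bash
python3 st.py
```

```text
t 22.7833 j [-0.268  0.616 -0.011  0.942 -0.    -0.263] p [ 0.5855 -0.1608  0.0878] w 0.0855 F [0.1 1.1 0.2] head 89.72 z [ 0.002 -0.001 -1.   ] 0.0726
```

Request:
{"method": "drive_tool", "body": {"steps": [0.001,-0.001,0.008,0,0,0,-1,0,0,0,0,0,0,-0.3,0,0,0,0,0,0,0,0,0,0,0,0,0,0.3,0,0,0,0,0,0,1,0,0,0,0,0,0,1,0,0,0,0,0,0,1,0,0,0,0,0,0,1]}}

```text
clock: 23.45
eef_pos: [0.5844, -0.1591, 0.08]
tool_rot: [0.709, 0.706, 0.0, 0.001]
ft_force: [-0.6, 0.6, 6.2]
grip_width: 0.0392
```

```bash
python3 st.py;python3 - <<'E'
from h import *
p2,d,w=snap('scene','s15')
cv2.imwrite('pics/s15z.png',cv2.resize(p2[140:260,210:360,::-1],None,fx=5,fy=5))
E
```

```text
t 23.45 j [-0.266  0.623 -0.023  0.923 -0.    -0.262] p [ 0.5844 -0.1591  0.08  ] w 0.0392 F [-0.6  0.6  6.2] head 89.77 z [ 0.002 -0.001 -1.   ] 0.0726
```

View pics/s15z.png

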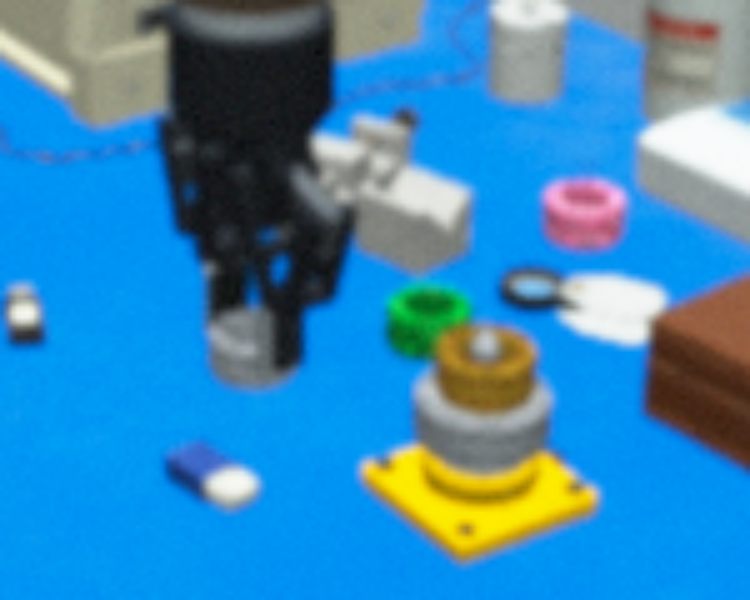

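Request:
{"method": "drive_tool", "body": {"steps": [0,0,-0.005,0,0,0,1,0,0,-0.02,0,0,0,1,0,0,-0.03,0,0,0,1,0,0,-0.03,0,0,0,1,0.018,-0.013,-0.03,0,0,0,1,0.03,-0.0225,0,0,0,0,1,0.03,-0.0225,0,0,0,0,1,0.03,-0.0225,0,0,0,0,1]}}

```text
clock: 24.17
eef_pos: [0.5025, -0.0498, 0.1941]
tool_rot: [0.709, 0.705, 0.0, -0.0]
ft_force: [0.8, 0.1, -1.7]
grip_width: 0.0391
```

Request:
{"method": "drive_tool", "body": {"steps": [0.03,-0.0225,0,0,0,0,1,0.03,-0.0225,0,0,0,0,1,0.0171,-0.0139,0,0,0,0,1,0,0,0,0,0,0,1,0,0,0,0,0,0,1]}}

```text
clock: 24.58
eef_pos: [0.4441, 0.0275, 0.1938]
tool_rot: [0.708, 0.707, -0.0, -0.0]
ft_force: [1.1, 0.1, -1.6]
grip_width: 0.0393
```

```bash
python3 st.py
```

```text
t 24.5833 j [ 0.062  0.218 -0.328  1.026 -0.     0.064] p [0.4441 0.0275 0.1938] w 0.0393 F [ 1.1  0.1 -1.6] head 89.91 z [-0.001 -0.    -1.   ] 0.0726
```

Request:
{"method": "drive_tool", "body": {"steps": [-0.0005,0.0005,0.01,0,0,0,1,0,0,0.01,0,0,0,1,0,0,0.01,0,0,0,1,0,0,0.008,0,0,0,1,0,0,0,0,0,0,1,0,0,0,0,0,0,1]}}

```text
clock: 25.08
eef_pos: [0.4457, 0.0256, 0.1554]
tool_rot: [0.709, 0.705, -0.001, -0.0]
ft_force: [0.6, 0.3, -0.7]
grip_width: 0.0392
```

```bash
python3 st.py;python3 - <<'E'
from h import *
p2,d,w=snap('scene','s16')
cv2.imwrite('pics/s16z.png',cv2.resize(p2[110:230,110:230,::-1],None,fx=5,fy=5,interpolation=cv2.INTER_CUBIC))
E
```

```text
t 25.0833 j [ 0.057  0.265 -0.38   0.927 -0.     0.063] p [0.4457 0.0256 0.1554] w 0.0392 F [ 0.6  0.3 -0.7] head 89.7 z [-0.001 -0.    -1.   ] 0.0726
```

View pics/s16z.png

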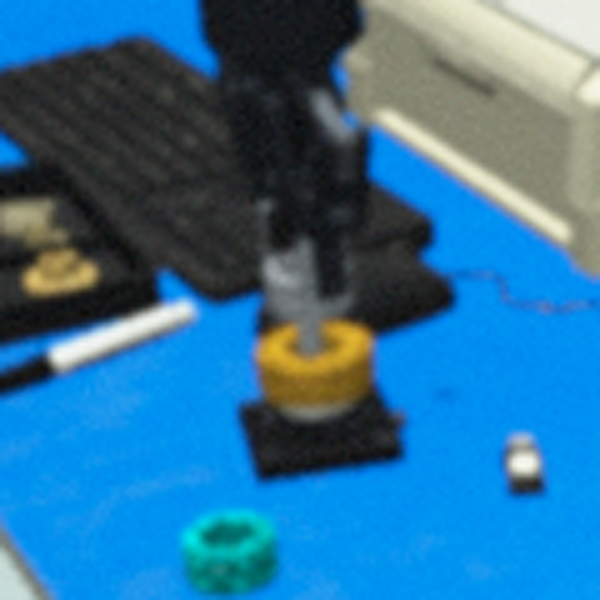

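Threaded with no side force; contact is expected at a TCP height of 0.134.

Request:
{"method": "drive_tool", "body": {"steps": [0,0,0.006,0,0,0,1,0,0,0.005,0,0,0,1,0,0,0.004,0,0,0,1,0,0,0.002,0,0,0,1,0,0,0.001,0,0,0,1,0,0,0,0,0,0,1,0,0,0,0,0,0,1]}}

```text
clock: 25.72
eef_pos: [0.4456, 0.0263, 0.1379]
tool_rot: [0.708, 0.706, 0.0, 0.0]
ft_force: [0.1, 0.0, -1.3]
grip_width: 0.0391
```

```bash
python3 st.py
```

```text
t 25.7167 j [ 0.059  0.287 -0.404  0.879  0.     0.063] p [0.4456 0.0263 0.1379] w 0.0391 F [ 0.1  0.  -1.3] head 89.77 z [ 0.  0. -1.] 0.0726
```

Request:
{"method": "drive_tool", "body": {"steps": [0,0,0.001,0,0,0,1,0,0,0.001,0,0,0,1,0,0,0.001,0,0,0,1,0,0,0,0,0,0,1,0,0,0.001,0,0,0,1,0,0,0,0,0,0,1,0,0,0,0,0,0,1]}}

```text
clock: 26.3
eef_pos: [0.4457, 0.0262, 0.1339]
tool_rot: [0.709, 0.706, 0.0, 0.0]
ft_force: [-0.0, 0.2, -1.6]
grip_width: 0.0392
```

```bash
python3 st.py
```

```text
t 26.3 j [ 0.059  0.293 -0.409  0.868  0.     0.063] p [0.4457 0.0262 0.1339] w 0.0392 F [-0.   0.2 -1.6] head 89.77 z [ 0.  0. -1.] 0.0726
```

Request:
{"method": "drive_tool", "body": {"steps": [0,0,0.001,0,0,0,1,0,0,0,0,0,0,1,0,0,0,0,0,0,1]}}

```text
clock: 26.55
eef_pos: [0.4457, 0.0262, 0.1339]
tool_rot: [0.709, 0.706, 0.0, 0.0]
ft_force: [-1.6, -0.1, 6.2]
grip_width: 0.0394
```

```bash
python3 st.py
```

```text
t 26.55 j [ 0.059  0.293 -0.41   0.867 -0.     0.063] p [0.4457 0.0262 0.1339] w 0.0394 F [-1.6 -0.1  6.2] head 89.77 z [ 0.001  0.    -1.   ] 0.0726
```

Contact made. I'll release, lift, then back away toward the right so the top camera can see.

Request:
{"method": "drive_tool", "body": {"steps": [0,0,0,0,0,0,0.3,0,0,0,0,0,0,0,0,0,0,0,0,0,-0.3,0,0,0,0,0,0,-0.6,0,0,0,0,0,0,-1,0,0,0,0,0,0,-1,0,0,-0.005,0,0,0,-1,0,0,-0.02,0,0,0,-1]}}

```text
clock: 27.22
eef_pos: [0.4435, 0.0261, 0.1559]
tool_rot: [0.709, 0.706, -0.002, -0.002]
ft_force: [-0.5, 0.4, 0.2]
grip_width: 0.0854
```

Request:
{"method": "drive_tool", "body": {"steps": [0,0,-0.035,0,0,0,-1,0,0,-0.03,0,0,0,-1,-0.03,0,0,0,0,0,-1,-0.035,0,0,0,0,0,-1,-0.035,0,0,0,0,0,-1,-0.035,0,0,0,0,0,-1,-0.035,0,0,0,0,0,-1,-0.03,0,0,0,0,0,-1]}}

```text
clock: 27.88
eef_pos: [0.4445, -0.1759, 0.2234]
tool_rot: [0.709, 0.705, 0.0, 0.0]
ft_force: [0.4, -0.9, -0.4]
grip_width: 0.0853
```

Request:
{"method": "drive_tool", "body": {"steps": [0,0,0,0,0,0,-1,0,0,0,0,0,0,-1]}}

```text
clock: 28.05
eef_pos: [0.4445, -0.1752, 0.223]
tool_rot: [0.71, 0.704, 0.0, -0.0]
ft_force: [-0.1, 0.5, -0.4]
grip_width: 0.0856
```

```bash
python3 st.py;python3 - <<'E'
from m import *
p,d,w=snap('top','t17')
for n,uv,r,z0,z1,ri in [('nb',(323,184),.021,.068,.08,.013),('ns',(166,281),.021,.068,.08,.013),('eraser',(297,236),.02,.006,.02,0),('usb',(209,243),.02,.004,.02,0)]:
    try: print(n,*ring(w,uv,r,z0,z1,rin=ri))
    except Exception as e: print(n,'occluded')
p2,d,w=snap('scene','s17')
cv2.imwrite('pics/s17z.png',cv2.resize(p2[130:270,120:360,::-1],None,fx=3.2,fy=3.2,interpolation=cv2.INTER_CUBIC))
E
```

```text
t 28.05 j [-0.376  0.25  -0.201  1.12   0.    -0.368] p [ 0.4445 -0.1752  0.223 ] w 0.0856 F [-0.1  0.5 -0.4] head 89.56 z [ 0.  0. -1.] 0.0726
nb [ 0.60674525 -0.30555689] [ 0.60487341 -0.30449902] 0.07571037691468047 278 0.009565746427503158
ns [0.4468105  0.02713089] [0.44613257 0.0261065 ] 0.07575396347476647 305 0.011194712508286873
eraser occluded
usb [ 0.51476128 -0.05881337] [ 0.51455702 -0.05932946] 0.0075858089709822975 214 0.008656208424518728
  return _methods._mean(a, axis=axis, dtype=dtype,
  ret = um.true_divide(
m.py:10: RuntimeWarning: Mean of empty slice.
  s=least_squares(f,Q[:,:2].mean(0),loss='soft_l1',f_scale=.001)
```

View pics/s17z.png

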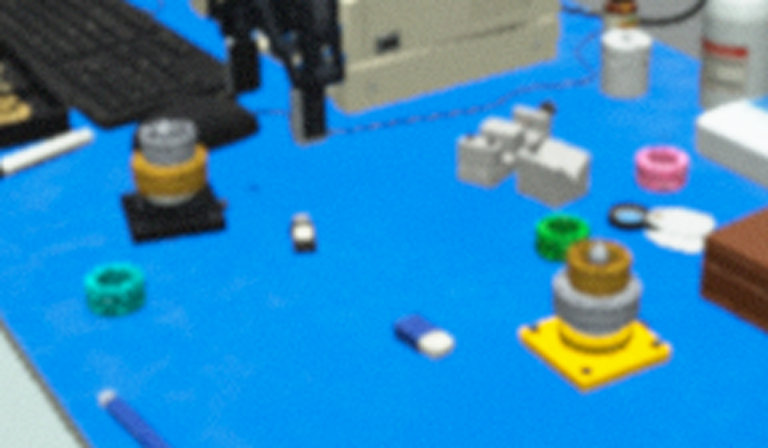

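View pics/t17.png

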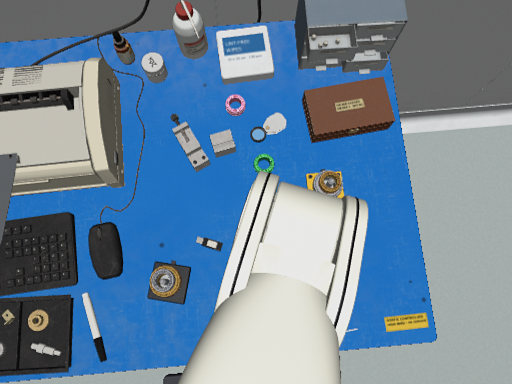

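Both stacks stand on their pins. In the scene zoom the black sensor's stack is at about (167,165) and the yellow sensor's at about (598,290). The narrow weights' tops measure 75.7 mm against 76 mm nominal, and their centres are about 2–3 mm from the pins. The eraser and USB stick haven't moved.

```bash
python3 -c "
from workcell import job_done
print(job_done())"
```

```text
the job is handed in; nothing more can be done
None
```

All four weights are on their pins and released, and I handed the job in at about 28 s of the 88 s limit. The yellow sensor holds wide steel with narrow brass on top. The black sensor holds wide brass with narrow steel on top. I lowered each weight in 1 mm steps until the wrist force changed; it read 7.3 N at most on settling.

**Last checks:**
- **Seating:** both narrow weights have their top faces at about 75.7 mm (nominal 76 mm), and their centres are about 2–3 mm from the pin axes. The wide steel weight, measured just after it was placed, was about 2 mm off its pin.
- **Wide brass:** I did not measure its centre. It looked flat and threaded in the scene camera picture.
- **Memory stick:** it measured about 1–2 mm from its first position, which is within measurement noise.
- **Eraser:** the arm hid it from the top camera at the end, so that measurement failed. The scene camera picture shows it where it was.
- **Arm:** the gripper was open and clear of everything, with wrist force near zero.

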